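Put the open screw jar on the parts carousel, bring it to the front and hold it

TASK

Set the open jar of terminal screws, which stands on the bench, upright in the one empty seat of the parts carousel without spilling or dropping it, and turn the turntable so that this jar stands squarely in front, in line with the carousel's pick tray. Finish with the gripper closed on the black knob in the middle, holding the turntable still there while a colleague picks screws from the jar: do not let go of the knob at the end. Keep the closed jars upright in their seats and leave the rest of the bench alone.

Things in the scene. Friction and masses are not known exactly. Their poses are not given: they have to be found in the camera images.
- open_jar_center (a point): Centre (half-way up, 36 mm above its underside) of the open jar: a grey plastic round tub, outer diameter 54 mm, height 72 mm, wall 3 mm, without lid, filled with brass screws to about 12 mm below the rim, 0.2 to 0.45 kg; it stands upright on the bench, to the right of the carousel (its loose lid lies about 12 cm away). z of the axes is up.
- empty_seat (a point): Centre of the floor of the carousel's empty seat, on the turntable's upper face, 40 mm above the bench. The seat is a ring 12 mm high, inner diameter 60 mm, outer 67 mm, its centre 105 mm from the turntable's axis. Six such seats stand at 60 degree spacing; the other five hold closed grey jars (57 mm diameter over the lid, 77 mm high). It moves with the turntable; its x axis points from the seat to the turntable's axis.
- knob (a point): Centre of the black hand knob on the turntable's axis: a round upright cylinder, diameter 46 mm, 32 mm high (102 to 134 mm above the bench), on a thin steel column. It is fixed to the turntable: grip it from above and turn it to turn the turntable. The turntable (disc of 284 mm diameter) turns endlessly both ways on ball bearings, almost freely (about 0.03 N m), and coasts a little when pushed.
- carousel_foot: The carousel's fixed dark foot; its origin lies on the turntable's axis at bench level. Its -x axis points to the front: the shallow steel pick tray (75 x 130 mm, 18 mm high) is fixed there, its middle 192 mm from the axis. Front is where the jar must stand: on the line from the axis to the tray's middle.
- turntable: The turntable; origin on its axis, 32 mm above the bench, on the underside of the disc. Its -x axis points to the empty seat; z is up.
- jar1: A closed jar in its seat (grey, 57 mm diameter over the lid, 77 mm high); origin at the centre of its underside.
- jar2: A closed jar in its seat, as jar1.
- jar3: A closed jar in its seat, as jar1; opposite the empty seat.
- jar4: A closed jar in its seat, as jar1.
- jar5: A closed jar in its seat, as jar1.
- jar_lid: The open jar's loose grey screw lid, 57 mm diameter, 15 mm high, lying on the bench some 12 cm from the jar; origin at its underside. Leave it.
- meter: An ivory electricity meter, 250 x 170 x 73 mm, lying on the bench left of the carousel; origin at its underside. Leave it.
- driver: An orange in-line electric screwdriver, 37 mm thick and 260 mm long, lying on the bench to the right of the open jar; origin at its underside. Leave it.
Things that resemble listed ones, but are neither listed nor needed, are in the scene too. What is shaped like the part that bears open_jar_center but purple or turquoise is not meant.

How it is judged:
By the outcome, as a careful person would: the job done as asked, in the order asked, and still so for the second after the job is handed in, while the arm keeps its last pose, push and grip.
It also fails if it takes over 72 s, if anything falls off the work surface, if the arm or the gripper's body presses on something with over 40 N, if the wrist force passes 120 N, or if a joint passes its speed limit or range.

ROBOT

A 7-joint arm with a two-finger parallel gripper is mounted at the origin on the work surface. World frame = base frame: x ahead of the robot, y to its left, z up, the work surface at z = 0. Lengths are in mm, angles in rad, forces in N, time in s.
With the tool pointing down it reaches from about 425 to 875 mm from the base axis. Payload 4.7 kg.
Tool frame: the origin (TCP) lies at the very end of the fingers, on their centre line; the grasp point (between the pads) lies 19 mm behind it (tcp_to_grasp is the distance from the TCP to the grasp point, in mm); z points along the fingers, y is the line along which they close (so a half turn about z gives the same grasp; the last joint's range is limited). The gripper opens to 87 mm and grips with 3 to 60 N. Pads are 19 mm wide; open, the fingers measure 117 mm over their backs; the gripper's body (75 mm by 190 mm) begins 51 mm behind the grasp point.
Start: joints at [1.341, 0.321, -0.07, 1.45, 0.023, 1.371, -0.057], TCP at [156.883, -630.804, 222.587] pointing down, gripper open.
Joint ranges: [-2.86, 2.86], [-0.3, 2.09], [-1.38, 1.24], [0.06, 2.45], [-1.56, 4.7], [0.09, 2.05], [-2.69, 2.69]. Speed limits (rad/s): [2.57, 2.57, 3.14, 3.14, 3.14, 3.14, 3.14].

INTERFACE

Orientations are given as a rotation vector (axis times angle).
In Python, from bench import * gives the robot as it stands. The module is installed in compiled form; this text tells all that it offers.
- The arm moves only by the tool step_arm, never from a script. Its argument "commands" is a list of rows, each a list of 7 numbers: the shift along the tool's x, y, z in mm, then the turn, a rotation vector about the tool's x, y, z in rad, then the finger opening in mm, from 0 to 87. In form: [[dx, dy, dz, ax, ay, az, jaw], ...]. A call has 1 to 8 rows; each row shifts and turns the commanded pose from where the row before left it, along the tool's axes as they then stand; what a row does not reach is not made up. A row lasts 1/12 s, in which the tool goes at most 41.7 mm and 7.16 degrees, less where a joint would pass 70% of its speed; a pose out of reach is approached as far as the arm can. A call is refused whole if a number of a shift passes 41.7 or a number of a turn 0.125, either way. A call with a gripper value outside its range is refused whole. The fingers move at their own pace and stop on an object; "newtons" is the grip in N (left out, the last holds). Time passes only in rows, so rows that do not move let the fingers close. It gives the time, the measured TCP pose, the force, the opening and the grip force at its end, in the units of the state.
- state(): the state, without advancing time (a new reading comes with each control period).
- capture(name): name is "scene" or "top" or "wrist"; returns (picture, depth): 384x512x3 uint8, red, green, blue; 384x512 float32, mm along the optical axis (not along the pixel's ray), 0 where there is no reading.
- calibration(name): a dict with "fx", "fy", "cx", "cy" (pixels), "distortion" ([k1, k2, p1, p2, k3] as OpenCV has them; the pictures are not rectified), "position" and "orientation" of the camera in the world. Camera axes: x right, y down, z forward; pixel columns grow to the right and rows downward; lengths in mm; the calibration is good to about 2 mm. A picture is of the moment at which its call begins: read the wrist's pose just before it. calibration takes no time and is no camera call; for the wrist camera it gives the pose at the moment of the call.
- sign_off(): hands the job in; it is judged then, once.
The state is a dict: "clock": time; "qpos": joint angles; "qd": joint speeds; "joint_efforts": joint torques, N m; "tool_pos": TCP position; "eef_rot": TCP orientation; "wrist_force": force on the tool from outside, world axes, zero at the start; "torque": the same for the moment, N m; "grip_width": finger opening in mm; "grasp_force": force on a finger pad.
Only numpy, scipy, OpenCV 4.12 (cv2) and the standard library are available. Lean on these libraries where they do the work, as an engineer would, in place of code of your own. Each camera call takes 0.05 s, during which the arm holds its last target. There are 200 camera calls.

## Working session

There is one attempt and no reset: what is moved stays moved. The work goes in short steps, Python scripts to look and compute and a tool call to move; the robot and the scene stay as the last step left them, time stands still between calls to the robot, and variables do not carry over. Pictures are saved under pics/ and viewed, at most 13 in all, crops included, and the job is handed in when it is done.

Besides the shell and the picture viewer there is one more tool, called after "Emit:" by a JSON object that holds its "method" and its "body", one argument or row to a line. step_arm: Moves the arm, as the interface text tells. Its arguments: {"type":"object","properties":{"commands":{"type":"array","items":{"type":"array","items":{"type":"number"}}},"newtons":{"type":"number"}},"required":["commands"]}

```bash
mkdir -p pics
cat > h.py <<'E'
from bench import *
import numpy as np, cv2
from scipy.spatial.transform import Rotation as R
def snap(n,f):
    c=calibration(n); p,d=capture(n); cv2.imwrite('pics/'+f+'.png',cv2.cvtColor(p,cv2.COLOR_RGB2BGR)); np.savez('pics/'+f+'.npz',d=d,p=p,**{k:np.array(v) for k,v in c.items()})
    return p,d
def load(f): return np.load('pics/'+f+'.npz')
def rot(c):
    o=np.array(c['orientation']); return R.from_rotvec(o).as_matrix() if o.size==3 else o
def ray(c,u,v):
    K=np.array([[c['fx'],0,c['cx']],[0,c['fy'],c['cy']],[0,0,1]],float)
    q=cv2.undistortPoints(np.array([[[u,v]]],float),K,np.array(c['distortion'],float))[0,0]
    return np.array(c['position'],float), rot(c)@np.array([q[0],q[1],1.])
def atz(c,u,v,z):
    o,d=ray(c,u,v); return o+d*(z-o[2])/d[2]
def dep(c,u,v):
    o,d=ray(c,u,v); return o+d*float(c['d'][int(v),int(u)])
def tri(c1,p1,c2,p2):
    o1,d1=ray(c1,*p1);o2,d2=ray(c2,*p2);s=np.linalg.lstsq(np.c_[d1,-d2],o2-o1,rcond=None)[0]
    a,b=o1+d1*s[0],o2+d2*s[1]; return (a+b)/2,np.linalg.norm(a-b)
def proj(c,P):
    M=rot(c); K=np.array([[c['fx'],0,c['cx']],[0,c['fy'],c['cy']],[0,0,1]],float)
    return cv2.projectPoints(np.array(P,float).reshape(-1,1,3),cv2.Rodrigues(M.T)[0],-M.T@np.array(c['position'],float),K,np.array(c['distortion'],float))[0][:,0]
E
python3 - <<'E'
from h import *
for n in('scene','top'):snap(n,n)
a=[cv2.resize(cv2.imread(f'pics/{n}.png'),(800,600)) for n in('scene','top')]
for n,i in zip(('scene','top'),a): cv2.imwrite(f'pics/{n}L.png',i)
print(state()); print(calibration('top')); print(calibration('scene')); print(calibration('wrist'))
E
```

```text
{'clock': 0.1, 'qpos': array([ 1.34109429,  0.32174165, -0.07008835,  1.45152724,  0.02260035,
        1.37082286, -0.05692433]), 'qd': array([-0.00042553, -0.00181526, -0.00048125, -0.00202612, -0.00059112,
       -0.00079247,  0.00063628]), 'joint_efforts': array([ 4.25041480e-05, -4.92567515e+01, -4.05664165e-01, -3.13397563e+01,
       -6.42011594e-02,  3.94302537e-02,  5.25258838e-05]), 'tool_pos': array([ 156.7419825 , -630.31099035,  221.58855189]), 'eef_rot': array([-3.11660521e+00, -3.81820669e-01,  4.70759895e-04]), 'wrist_force': array([-0.10818042, -0.25736369,  0.37626319]), 'torque': array([-0.03185104, -0.01139904, -0.02082068]), 'grasp_force': 0.0, 'grip_width': 86.95629526157285}
{'fx': 475.1565317226512, 'fy': 475.1565317226512, 'cx': 251.90616715664518, 'cy': 193.20837880928477, 'distortion': array([-0.15142368,  0.        ,  0.        ,  0.        ,  0.        ]), 'position': array([ 402.35166102,    4.78039624, 1646.41585591]), 'orientation': array([-2.1768141 ,  2.16207943, -0.09603758])}
{'fx': 388.69596401684896, 'fy': 388.69596401684896, 'cx': 253.56839377063346, 'cy': 194.4223206341558, 'distortion': array([-0.00449914,  0.        ,  0.        ,  0.        ,  0.        ]), 'position': array([1269.18487222, -451.82847465,  881.6240963 ]), 'orientation': array([-2.09988713, -1.09144224,  0.48861701])}
{'fx': 292.9235564355462, 'fy': 292.9235564355462, 'cx': 252.93255337193085, 'cy': 191.88969626498093, 'distortion': array([-0.04000826,  0.        ,  0.        ,  0.        ,  0.        ]), 'position': array([ 236.37321083, -610.54177258,  383.58001081]), 'orientation': array([ 2.27650917, -1.77809385, -0.27569067])}
```

View pics/topL.png

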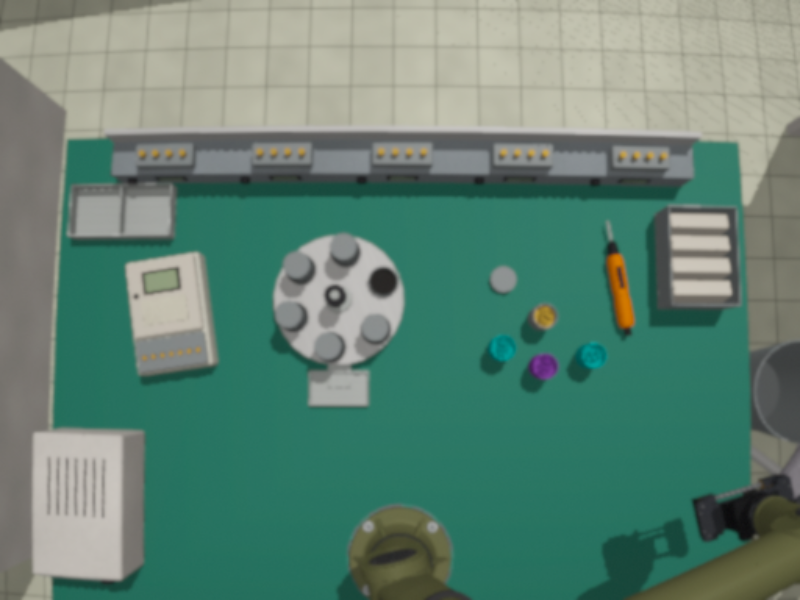

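View pics/sceneL.png

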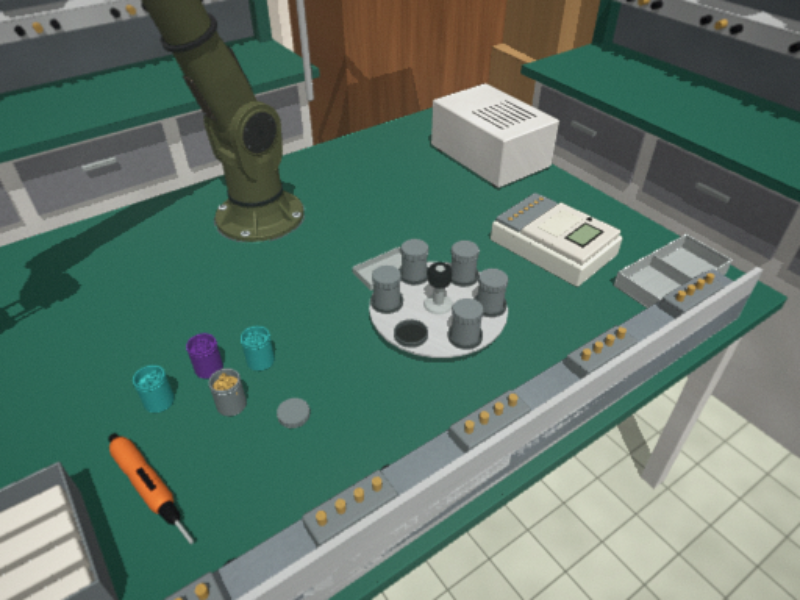

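The top view (enlarged) shows the carousel with its knob at (335,296), the empty dark seat at (383,281) and the tray at (338,388). There are four round tubs: grey with brass screws at (544,317), teal at (502,348) and (593,355), purple at (543,367). Only the grey one fits the description; in the scene view it is at (228,392). I'll confirm this in one enlarged crop.

Run:
```python
from h import *
t=cv2.imread('pics/top.png');s=cv2.imread('pics/scene.png')
A=cv2.resize(t[178:253,310:410],(400,300),interpolation=2)   # x4
B=cv2.resize(s[200:275,80:180],(400,300),interpolation=2)    # x4
C=cv2.resize(t[145:220,170:270],(400,300),interpolation=2)
D=cv2.resize(s[160:235,230:330],(400,300),interpolation=2)
cv2.imwrite('pics/crop.png',np.vstack([np.hstack([A,B]),np.hstack([C,D])]))
ct,cs=load('top'),load('scene')
k=1/1.5625
for n,(p,q) in dict(jar=((544,316),(226,380)),knob=((335,296),(439,270)),seat=((383,281),(411,333))).items():
    print(n,tri(ct,np.array(p)*k,cs,np.array(q)*k),dep(ct,*np.array(p)*k),dep(cs,*np.array(q)*k))
for p in((309,371),(368,370),(309,407),(369,406),(338,388)):print('tray',atz(ct,*np.array(p)*k,18))
for p in((274,300),(405,298),(340,235),(339,366)):print('disc',atz(ct,*np.array(p)*k,40))
for p in((502,347),(593,354),(543,366),(503,279),(632,330),(606,225)):print('other',atz(ct,*np.array(p)*k,70))
```

```text
jar (array([ 525.33335685, -306.32039296,   64.29399284]), np.float64(2.066637469084237)) [ 525.14921371 -307.73140486   62.13635465] [ 525.47961412 -305.32369486   63.89486167]
knob (array([559.34344001, 137.07763707, 125.30136967]), np.float64(1.4835643341526128)) [557.27183317 135.06587098 141.37166138] [566.81077109 131.8236577  132.92167724]
seat (array([601.38318245,  40.04738852,  41.67275599]), np.float64(1.31048832635555)) [600.9299077   39.47167462  42.51729274] [600.88786614  41.22139296  40.67351642]
tray [404.31760778 200.67229904  18.        ]
tray [407.69115815  71.19626451  18.        ]
tray [325.68731616 199.58472674  18.        ]
tray [329.25087942  68.29543555  18.        ]
tray [367.82080721 136.47892728  18.        ]
disc [558.09858855 277.45390931  40.        ]
disc [564.30376379  -8.63604778  40.        ]
disc [702.56889902 134.95318336  40.        ]
disc [415.71005473 133.0983765   40.        ]
other [ 457.90451703 -215.34694172   70.        ]
other [ 443.50199988 -411.74362998   70.        ]
other [ 417.77634255 -303.07452804   70.        ]
other [ 603.61957775 -218.3994537    70.        ]
other [ 495.23632683 -498.55594901   70.        ]
other [ 724.3289964  -446.39665126   70.        ]
```

View pics/crop.png

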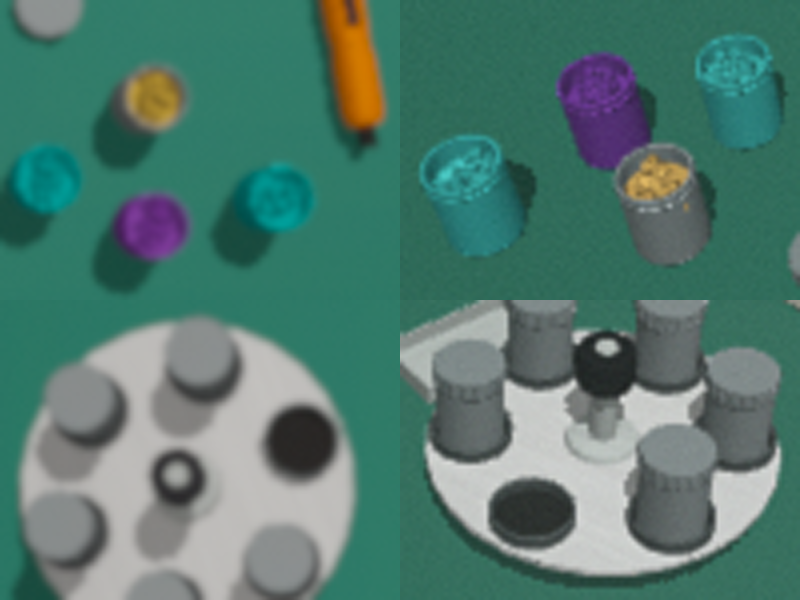

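The crop confirms it: the upper-left and upper-right panels show one grey tub with brass screws, at panel pixels (152,98) and (657,180). The others are teal or purple. Triangulation gives these positions:

| Point | Position (mm) | Check |
|---|---|---|
| Jar | (525,-306), rim/fill about 64 | matches 60–72 |
| Seat | (601,40,42) | 105 mm from the axis |
| Knob | (559,137) | – |

Next I turn the tool yaw and go above the jar.

```bash
cat >> h.py <<'E'
def plan(target,yaw_y=None,n=8,start=None):
    """shift in tool axes for a straight line at constant yaw, after yaw turn; yaw_y = azimuth (deg) of tool y"""
    s=state(); M=R.from_rotvec(s['eef_rot']).as_matrix(); p=s['tool_pos']
    az=np.degrees(np.arctan2(M[1,1],M[0,1])); print('pos',p.round(1),'az_y',az.round(2),'down',M[:,2].round(4),'q7',s['qpos'][6].round(2),'t',s['clock'])
    t=0
    if yaw_y is not None: t=(yaw_y-az+180)%360-180
    Q=R.from_euler('z',t,degrees=True).as_matrix()@M
    print('tool z turn rad',-np.radians(t).round(4),'shift',(Q.T@(np.array(target,float)-p)).round(1),'per row',(Q.T@(np.array(target,float)-p)/n).round(2))
E
python3 -c "
from h import *
plan([525,-306,190],-30,16)"
```

```text
pos [ 156.7 -630.3  221.6] az_y -76.03 down [-5.0e-04  1.6e-03 -1.0e+00] q7 -0.06 t 0.1
tool z turn rad -0.8034 shift [465.  156.8  31.3] per row [29.06  9.8   1.95]
```

Emit:
{"method": "step_arm", "body": {
  "commands": [
    [0,0,0,0,0,-0.1,87],
    [0,0,0,0,0,-0.1,87],
    [0,0,0,0,0,-0.1,87],
    [0,0,0,0,0,-0.1,87],
    [0,0,0,0,0,-0.1,87],
    [0,0,0,0,0,-0.1,87],
    [0,0,0,0,0,-0.1,87],
    [0,0,0,0,0,-0.1,87]
  ],
  "newtons": 20
}}

```text
clock: 0.77
tool_pos: [156.8, -630.5, 221.9]
eef_rot: [-2.719, -1.572, -0.0]
wrist_force: [0.3, -0.5, 0.3]
grip_width: 87.0
grasp_force: 0.0
```

```bash
python3 -c "
from h import *
plan([525,-306,190],None,16)"
```

```text
pos [ 156.8 -630.5  221.9] az_y -29.91 down [-3.0e-04  1.1e-03 -1.0e+00] q7 0.72 t 0.7667
tool z turn rad -0.0 shift [464.9 157.4  32.1] per row [29.05  9.84  2.01]
```

Emit:
{"method": "step_arm", "body": {
  "commands": [
    [15,5,1,0,0,0,87],
    [29,10,2,0,0,0,87],
    [29,10,2,0,0,0,87],
    [29,10,2,0,0,0,87],
    [29,10,2,0,0,0,87],
    [29,10,2,0,0,0,87],
    [29,10,2,0,0,0,87],
    [29,10,2,0,0,0,87]
  ]
}}

```text
clock: 1.43
tool_pos: [333.1, -477.5, 207.2]
eef_rot: [-2.725, -1.563, -0.0]
wrist_force: [-0.7, -1.1, 0.3]
grip_width: 87.1
grasp_force: 0.0
```

Emit:
{"method": "step_arm", "body": {
  "commands": [
    [29,10,2,0,0,0,87],
    [29,10,2,0,0,0,87],
    [29,10,2,0,0,0,87],
    [29,10,2,0,0,0,87],
    [29,10,2,0,0,0,87],
    [29,10,2,0,0,0,87],
    [29,10,2,0,0,0,87],
    [29,10,2,0,0,0,87]
  ]
}}

```text
clock: 2.1
tool_pos: [518.2, -317.1, 191.2]
eef_rot: [-2.725, -1.563, 0.0]
wrist_force: [0.1, -0.4, 0.1]
grip_width: 87.1
grasp_force: 0.0
```

Emit:
{"method": "step_arm", "body": {
  "commands": [
    [15,-7,0,0,0,0,87],
    [0,0,0,0,0,0,87],
    [0,0,0,0,0,0,87]
  ]
}}

```text
clock: 2.35
tool_pos: [518.6, -301.5, 191.3]
eef_rot: [-2.722, -1.568, 0.001]
wrist_force: [-1.0, -0.8, 0.2]
grip_width: 87.1
grasp_force: 0.0
```

Run:
```python
from h import *
plan([525,-306,190])
snap('wrist','w1'); cv2.imwrite('pics/w1L.png',cv2.resize(cv2.imread('pics/w1.png'),(800,600)))
c=load('w1'); print(proj(c,[[525,-306,72],[525,-306,0]])*1.5625)
```

```text
pos [ 518.6 -301.5  191.3] az_y -30.12 down [-0.001 -0.    -1.   ] q7 -0.14 t 2.35
tool z turn rad -0.0 shift [-0.7  7.8  1.3] per row [-0.08  0.97  0.17]
[[408.84682974 291.28049161]
 [406.3384233  265.44194274]]
```

View pics/w1L.png

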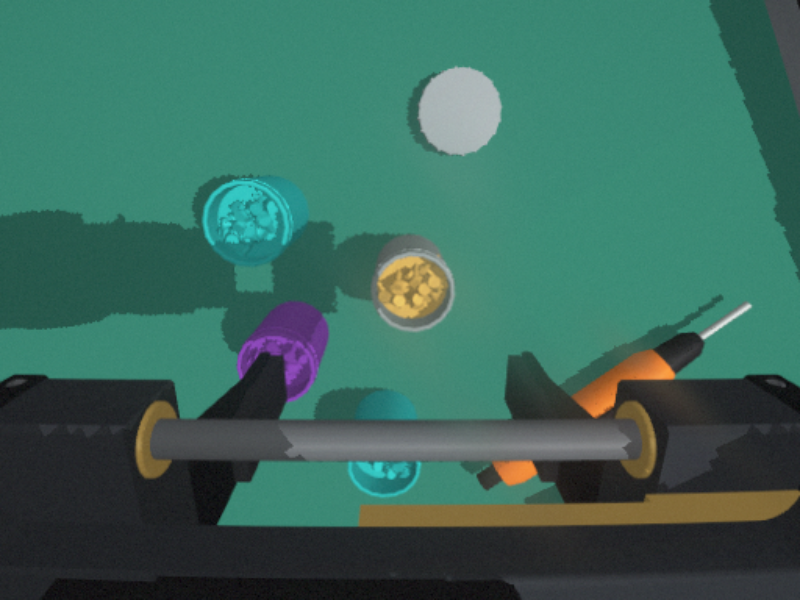

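The wrist view shows the open jar's rim centre at (413,291), predicted (409,291), so the estimate is within a few mm. I'll correct it and plan the descent.

Run:
```python
from h import *
c=load('w1');t=load('top');s=load('scene'); k=1/1.5625
p=(413*k,291*k); print(atz(c,*p,72), tri(c,p,t,(348,202.6)), tri(c,p,s,(80+655/4,200+172/4)))
J=atz(c,*p,72); plan([J[0],J[1],31],None,8); print(proj(c,J+[[28.5,0,0],[-28.5,0,0]])/k)
```

```text
[ 527.39581424 -307.17061712   72.        ] (array([ 525.02796032, -309.89676468,   56.29544577]), np.float64(3.326892831027381)) (array([ 636.81937021, -193.24544766,  166.10278476]), np.float64(255.61342948201496))
pos [ 517.9 -303.4  191.4] az_y -30.27 down [-0.0011 -0.001  -1.    ] q7 -0.14 t 2.4
tool z turn rad -0.0 shift [  1.8  10.2 160.4] per row [ 0.23  1.27 20.05]
[[452.2840655  269.32316376]
 [374.81994582 312.06691509]]
```

Emit:
{"method": "step_arm", "body": {
  "commands": [
    [1,9,10,0,0,0,87],
    [1,0,25,0,0,0,87],
    [0,0,25,0,0,0,87],
    [0,0,25,0,0,0,87],
    [0,0,25,0,0,0,87],
    [0,0,25,0,0,0,87],
    [0,0,20,0,0,0,87],
    [0,0,4,0,0,0,87]
  ]
}}

```text
clock: 3.07
tool_pos: [523.2, -307.1, 28.5]
eef_rot: [-2.722, -1.558, 0.007]
wrist_force: [-0.6, 0.1, 0.5]
grip_width: 86.9
grasp_force: 0.0
```

Run:
```python
from h import *
c=load('w1');s=load('scene'); k=1/1.5625
print(tri(c,(413*k,291*k),s,(80+255/4,200+172/4)))
plan([526.5,-307.5,31]); print(state()['wrist_force'])
```

```text
(array([ 527.08852469, -307.99479014,   68.15181306]), np.float64(0.5167968542559866))
pos [ 523.2 -307.1   28.5] az_y -30.44 down [-0.0066  0.0024 -1.    ] q7 -0.2 t 3.0667
tool z turn rad -0.0 shift [ 1.3  3.1 -2.5] per row [ 0.16  0.38 -0.31]
[-0.57890783  0.09877236  0.48644519]
```

Height from the two views is 68 mm (rim 72), which fits. Nudge, then close.

Emit:
{"method": "step_arm", "body": {
  "commands": [
    [1,3,-2,0,0,0,87],
    [0,0,0,0,0,0,70],
    [0,0,0,0,0,0,60],
    [0,0,0,0,0,0,45],
    [0,0,0,0,0,0,45],
    [0,0,0,0,0,0,45],
    [0,0,0,0,0,0,45],
    [0,0,0,0,0,0,45]
  ],
  "newtons": 30
}}

```text
clock: 3.73
tool_pos: [529.7, -306.3, 35.0]
eef_rot: [-2.722, -1.565, 0.002]
wrist_force: [-4.2, 2.2, 4.7]
grip_width: 54.1
grasp_force: 30.0
```

Emit:
{"method": "step_arm", "body": {
  "commands": [
    [0,0,-5,0,0,0,45],
    [0,0,-12,0,0,0,45],
    [0,0,-18,0,0,0,45],
    [0,0,-20,0,0,0,45],
    [0,0,-20,0,0,0,45],
    [0,0,-20,0,0,0,45],
    [0,0,-15,0,0,0,45],
    [0,0,-6,0,0,0,45]
  ]
}}

```text
clock: 4.4
tool_pos: [532.2, -307.4, 154.0]
eef_rot: [2.719, 1.564, 0.004]
wrist_force: [0.7, -0.3, -3.2]
grip_width: 54.2
grasp_force: 29.9
```

Run:
```python
from h import *
plan([601,-35,150],10,16); s=state(); print(s['grip_width'],s['wrist_force'])
plan([601,-35,150],None,16)
```

```text
pos [ 532.2 -307.4  154. ] az_y -30.19 down [ 0.0044 -0.0028 -1.    ] q7 -0.16 t 4.4
tool z turn rad -0.7014 shift [256.3 115.1   4.6] per row [16.02  7.19  0.29]
54.16692059600264 [ 0.70908957 -0.25400534 -3.15649534]
pos [ 532.2 -307.4  154. ] az_y -30.19 down [ 0.0044 -0.0028 -1.    ] q7 -0.16 t 4.4
tool z turn rad -0.0 shift [270.1 -77.5   3.6] per row [16.88 -4.84  0.22]
```

Emit:
{"method": "step_arm", "body": {
  "commands": [
    [5,-1,0,0,0,0,45],
    [12,-4,0,0,0,0,45],
    [18,-5,0,0,0,0,45],
    [20,-6,0,0,0,0,45],
    [20,-6,0,0,0,0,45],
    [20,-6,0,0,0,0,45],
    [20,-6,0,0,0,0,45],
    [20,-6,0,0,0,0,45]
  ]
}}

```text
clock: 5.07
tool_pos: [563.1, -167.0, 148.8]
eef_rot: [-2.72, -1.567, 0.002]
wrist_force: [0.6, 0.1, -2.4]
grip_width: 54.0
grasp_force: 29.9
```

Emit:
{"method": "step_arm", "body": {
  "commands": [
    [20,-6,0,0,0,0,45],
    [20,-6,0,0,0,0,45],
    [20,-6,0,0,0,0,45],
    [20,-6,0,0,0,0,45],
    [20,-6,0,0,0,0,45],
    [18,-5,0,0,0,0,45],
    [12,-3,0,0,0,0,45],
    [5,-1,0,0,0,0,45]
  ]
}}

```text
clock: 5.73
tool_pos: [597.5, -29.5, 149.4]
eef_rot: [-2.718, -1.571, 0.001]
wrist_force: [-0.3, 0.1, -3.1]
grip_width: 54.0
grasp_force: 29.9
```

Emit:
{"method": "step_arm", "body": {
  "commands": [
    [0,0,0,0,0,0,45],
    [0,0,0,0,0,0,45],
    [0,0,0,0,0,0,45]
  ]
}}

```text
clock: 5.98
tool_pos: [597.7, -35.5, 150.1]
eef_rot: [2.725, 1.563, -0.002]
wrist_force: [-0.0, -0.9, -4.0]
grip_width: 54.2
grasp_force: 29.9
```

Run:
```python
from h import *
plan([601,40,150])
snap('wrist','w2'); cv2.imwrite('pics/w2L.png',cv2.resize(cv2.imread('pics/w2.png'),(800,600)))
c=load('w2'); print(proj(c,[[601,40,40],[601,40,52],[559,137,134],[559,137,0]])*1.5625)
```

```text
pos [597.7 -35.5 150.1] az_y -30.31 down [-9.0e-04 -1.1e-03 -1.0e+00] q7 -0.66 t 5.9833
tool z turn rad -0.0 shift [ 66.9 -35.2   0. ] per row [ 8.36 -4.4   0.  ]
[[335.93341312 183.81715554]
 [333.24419231 185.12021224]
 [ 57.50598305  21.83869814]
 [205.40182075  79.14304146]]
```

View pics/w2L.png

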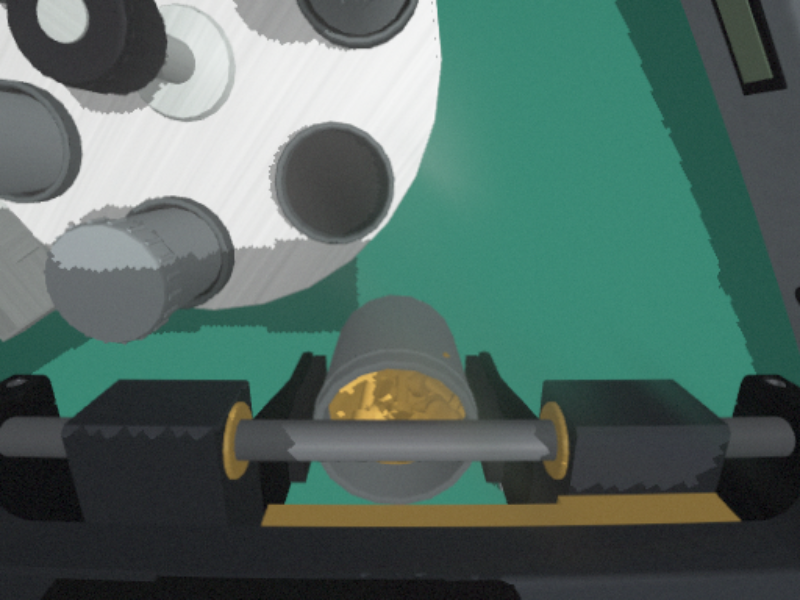

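The wrist view shows the seat ring's outer edge centred at (333.5,182), predicted (333,185). The jar is held upright between the fingers: rim 314–476 wide, lower rim edge at 501, front bottom edge at 296. Next I compute the jar's offset in the grip and the seat's position.

Run:
```python
from h import *
from scipy.optimize import least_squares
c=load('w2');k=1/1.5625; t=load('top')
a=np.linspace(0,2*np.pi,181)
M=R.from_rotvec(state()['eef_rot']).as_matrix(); T=state()['tool_pos']
circ=lambda C,r:np.c_[C[0]+r*np.cos(a),C[1]+r*np.sin(a),np.full(181,C[2])]
def ext(P): q=proj(c,P)/k; return np.r_[q.min(0),q.max(0)]
# jar: rim extents and bottom front edge
def f(v):
    C=T+M@[v[0],v[1],0]; rim=ext(circ([C[0],C[1],C[2]+v[2]],27)); bot=ext(circ([C[0],C[1],C[2]+v[2]-72],27))
    return [rim[0]-314,rim[2]-476,rim[3]-501,bot[1]-296]
r=least_squares(f,[0,0,37]); print('jar in tool x,y, rim above TCP',r.x,r.fun)
g=lambda v: ext(circ([v[0],v[1],52],33.5))-[273,121,394,243]
r2=least_squares(g,[601,40]); print('seat',r2.x,r2.fun, atz(c,333.5*k,182*k,46))
print('seat tri',tri(c,(333.5*k,182*k),t,(383/1.5625,281/1.5625)))
C=M@[r.x[0],r.x[1],0]; print('TCP target',r2.x-C[:2]); plan([*(r2.x-C[:2]),150])
```

```text
jar in tool x,y, rim above TCP [-6.84506766 -1.00525034 30.08714025] [ 0.29358996 -0.29397107  0.24531595 -0.32081655]
seat [601.33825304  40.31959329] [ 0.02574783 -0.95452961 -0.02878479  1.09944307] [601.18075811  41.46536441  46.        ]
seat tri (array([600.81970859,  40.48490784,  43.3507389 ]), np.float64(2.0621291475372128))
TCP target [605.66284101  45.71990382]
pos [597.7 -35.6 150.2] az_y -30.33 down [-7.e-04 -1.e-03 -1.e+00] q7 -0.66 t 6.0333
tool z turn rad -0.0 shift [ 74.2 -34.2   0.1] per row [ 9.27 -4.28  0.02]
```

The rim height (30 mm) doesn't match the expected 37, so I'll check with depth points on the jar's wall and on the seat ring.

Run:
```python
from h import *
from scipy.optimize import least_squares
c=load('w2');k=1/1.5625
s=state();M=R.from_rotvec(s['eef_rot']).as_matrix(); T=s['tool_pos']
P=[]
for v in range(int(305*k),int(345*k)):
    for u in range(int(352*k),int(446*k),2):
        if c['d'][v,u]>0:P.append(M.T@(dep(c,u,v)-T))
P=np.array(P);print(len(P),P.min(0),P.max(0))
r=least_squares(lambda w:np.hypot(P[:,0]-w[0],P[:,1]-w[1])-27,[0,0],loss='soft_l1');print('cyl x,y',r.x,'rms',np.std(r.fun))
for v in (296,299,302,340,346,350,354,358):
    print(v,(M.T@(dep(c,395*k,v*k)-T)).round(1))
for u,v in((333,182),(300,182),(365,200),(420,330),(250,230),(430,120)):print('floor/disc',u,v,dep(c,u*k,v*k).round(1))
# rim edge profile down column 395 & 330
im=cv2.imread('pics/w2.png').astype(int).sum(2)
print(im[int(470*k):int(512*k),int(360*k)]); print(int(470*k))
```

```text
749 [-27.96679045 -32.41416499 -23.73336896] [ 24.69401854  33.09938089 151.50042502]
cyl x,y [-2.96089741 -1.16682314] rms 1.9525993640168653
296 [23.5 -1.1 30.5]
299 [24.3 -1.1 23.7]
302 [23.9 -1.1 20.8]
340 [ 23.6  -1.  -19.9]
346 [ 24.1  -1.  -26. ]
350 [  82.6   -1.  -161.9]
354 [ 23.7  -1.  -31.4]
358 [ 24.2  -1.  -35.4]
floor/disc 333 182 [600.3  41.7  41.6]
floor/disc 300 182 [583.5  51.5  39.3]
floor/disc 365 200 [610.9  23.7  41.8]
floor/disc 420 330 [615.9 -20.3 157.7]
floor/disc 250 230 [542.1  43.4  39.7]
floor/disc 430 120 [664.8  42.9  41. ]
[299 287 295 292 295 294 295 294 295 295 297 283 291 302 325 324 316 301
 310 315 310 315 309 313 303 301 294]
300
```

Depth on the wall gives the jar centre at tool x −3.0, y −1.1, with the rim 36 above the TCP, which agrees with how it was gripped. The seat floor measures 41–42 at (601,40.5).

Run:
```python
from h import *
M=R.from_rotvec(state()['eef_rot']).as_matrix(); C=np.array([601.1,40.6,0])-M@[-3,-1.1,0]; C[2]=120; print(C); plan(C,None,8)
```

```text
[603.56449805  42.63377396 120.        ]
pos [597.7 -35.6 150.2] az_y -30.33 down [-7.e-04 -1.e-03 -1.e+00] q7 -0.66 t 6.0333
tool z turn rad -0.0 shift [ 70.5 -34.5  30.2] per row [ 8.81 -4.31  3.77]
```

Emit:
{"method": "step_arm", "body": {
  "commands": [
    [5,-2.5,0,0,0,0,45],
    [12,-6,0,0,0,0,45],
    [14,-7,0,0,0,0,45],
    [14,-7,5,0,0,0,45],
    [13,-6,10,0,0,0,45],
    [8.5,-4,10,0,0,0,45],
    [4,-2,5,0,0,0,45],
    [0,0,0,0,0,0,45]
  ]
}}

```text
clock: 6.7
tool_pos: [602.3, 46.3, 118.8]
eef_rot: [-2.72, -1.568, 0.004]
wrist_force: [0.2, -1.0, -3.4]
grip_width: 54.2
grasp_force: 29.9
```

Emit:
{"method": "step_arm", "body": {
  "commands": [
    [0,0,0,0,0,0,45],
    [0,0,0,0,0,0,45],
    [0,0,0,0,0,0,45]
  ]
}}

```text
clock: 6.95
tool_pos: [604.2, 43.3, 121.0]
eef_rot: [2.724, 1.563, 0.001]
wrist_force: [0.7, -0.1, -3.1]
grip_width: 54.0
grasp_force: 29.9
```

Run:
```python
from h import *
plan([603.6,42.6,90])
snap('wrist','w3')
snap('scene','s3'); 
a=cv2.resize(cv2.imread('pics/w3.png'),(400,300));b=cv2.resize(cv2.imread('pics/s3.png')[110:260,210:410],(400,300))
cv2.imwrite('pics/w3L.png',np.vstack([cv2.resize(cv2.imread('pics/w3.png')[170:330,150:363],(800,600))]))
M=R.from_rotvec(state()['eef_rot']).as_matrix();T=state()['tool_pos'];c=load('w3');k=1/1.5625
for v in(300,310,320,330):print((M.T@(dep(c,395*k,v*k)-T)).round(1))
```

```text
pos [604.2  43.3 121. ] az_y -30.29 down [ 8.e-04 -7.e-04 -1.e+00] q7 -0.81 t 6.95
tool z turn rad -0.0 shift [-0.9 -0.2 31. ] per row [-0.11 -0.02  3.88]
[23.9 -0.7 22.4]
[23.6 -0.7 10.3]
[23.2 -0.7 -0.1]
[ 23.9  -0.7 -12.4]
```

View pics/w3L.png

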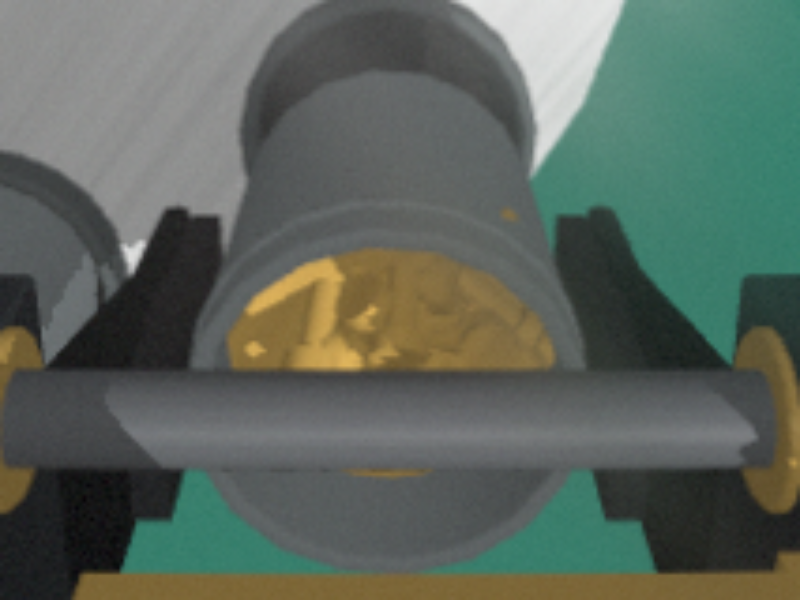

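The view shows the jar directly behind and over the ring (ring spans columns 240–537, jar centred at about 390). A quick fit of both follows.

Run:
```python
from h import *
from scipy.optimize import least_squares
c=load('w3');a=np.linspace(0,2*np.pi,181)
M=R.from_rotvec(state()['eef_rot']).as_matrix();T=state()['tool_pos']
def ext(C,r):q=proj(c,np.c_[C[0]+r*np.cos(a),C[1]+r*np.sin(a),np.full(181,C[2])]);return np.r_[q.min(0),q.max(0)]
s=800/213;U=lambda x:150+x/s;V=lambda y:170+y/s
im=cv2.imread('pics/w3.png').astype(int).sum(2);print(im[160:195,int(U(388))])
r=least_squares(lambda v:ext([v[0],v[1],52],33.5)[[0,1,2]]-[U(240),V(-4),U(537)],[601,40]);print('seat',r.x,r.fun)
r2=least_squares(lambda v:[ext([v[0],v[1],T[2]-36],27)[1]-V(70)]+[v[2]*0 for _ in[0]]+[np.dot(M[:2,1],[v[0],v[1]]-T[:2])+.9],[601,40,0]);print('jar',r2.x[:2],r2.fun)
print('need',(M.T@np.r_[r.x-r2.x[:2],0]).round(1))
```

```text
[456 458 458 453 456 399 309 267 277 272 272 276 249 228 221 212 213 205
 218 225 218 211 209 227 212 216 209 215 221 283 311 308 306 307 306]
seat [601.59281911  39.57675105] [-0.26429062  0.02152521  0.26436712]
jar [600.86751313  39.91517266] [-6.00732619e-09  0.00000000e+00  5.03597289e-07]
need [0.1 0.8 0. ]
```

Run:
```python
from h import *
from scipy.optimize import least_squares
c=load('w3');a=np.linspace(0,2*np.pi,181)
M=R.from_rotvec(state()['eef_rot']).as_matrix()
def ext(C,r):q=proj(c,np.c_[C[0]+r*np.cos(a),C[1]+r*np.sin(a),np.full(181,C[2])]);return np.r_[q.min(0),q.max(0)]
s=800/213;U=lambda x:150+x/s
for z in(40,52):
  r=least_squares(lambda v:ext([v[0],v[1],z],33.5)[[0,1,2]]-[U(240),165.3,U(537)],[601,40]);print(z,r.x,r.fun,(M.T@np.r_[r.x-[600.87,39.92],0]).round(1))
```

```text
40 [601.86380605  39.97798133] [ 1.47710831 -0.11432943 -1.4775178 ] [0.6 0.8 0. ]
52 [603.09546501  42.15493344] [-0.4115824   0.03342726  0.41170195] [3.1 0.8 0. ]
```

Within the ±3 mm clearance. Small correction, then lower.

Emit:
{"method": "step_arm", "body": {
  "commands": [
    [1,0.5,4,0,0,0,45],
    [0,0,8,0,0,0,45],
    [0,0,8,0,0,0,45],
    [0,0,5,0,0,0,45],
    [0,0,3,0,0,0,45],
    [0,0,0,0,0,0,45],
    [0,0,2,0,0,0,45],
    [0,0,0,0,0,0,45]
  ]
}}

```text
clock: 7.72
tool_pos: [604.6, 45.3, 90.3]
eef_rot: [-2.723, -1.566, 0.0]
wrist_force: [0.4, -0.6, -3.6]
grip_width: 53.7
grasp_force: 29.9
```

Emit:
{"method": "step_arm", "body": {
  "commands": [
    [0,0,2,0,0,0,45],
    [0,0,2,0,0,0,45],
    [0,0,1,0,0,0,45],
    [0,0,1,0,0,0,45],
    [0,0,0,0,0,0,45]
  ]
}}

```text
clock: 8.13
tool_pos: [604.5, 45.2, 84.3]
eef_rot: [-2.723, -1.566, 0.0]
wrist_force: [-0.1, -0.1, -2.3]
grip_width: 54.1
grasp_force: 29.9
```

Emit:
{"method": "step_arm", "body": {
  "commands": [
    [0,0,1.5,0,0,0,45],
    [0,0,1.5,0,0,0,45],
    [0,0,1.5,0,0,0,45],
    [0,0,0,0,0,0,45]
  ]
}}

```text
clock: 8.47
tool_pos: [604.6, 45.2, 79.8]
eef_rot: [2.723, 1.566, -0.0]
wrist_force: [-0.3, -0.8, -2.8]
grip_width: 53.9
grasp_force: 30.0
```

Emit:
{"method": "step_arm", "body": {
  "commands": [
    [0,0,1,0,0,0,45],
    [0,0,1,0,0,0,45],
    [0,0,0,0,0,0,45]
  ]
}}

```text
clock: 8.72
tool_pos: [604.4, 45.1, 77.5]
eef_rot: [-2.723, -1.566, 0.001]
wrist_force: [0.2, -0.3, -3.2]
grip_width: 53.7
grasp_force: 30.0
```

Emit:
{"method": "step_arm", "body": {
  "commands": [
    [0,0,1,0,0,0,45],
    [0,0,1,0,0,0,45],
    [0,0,0,0,0,0,45]
  ]
}}

```text
clock: 8.97
tool_pos: [604.5, 45.2, 75.7]
eef_rot: [-2.723, -1.566, 0.001]
wrist_force: [0.5, -0.7, -3.4]
grip_width: 54.0
grasp_force: 30.0
```

Emit:
{"method": "step_arm", "body": {
  "commands": [
    [0,0,1,0,0,0,45],
    [0,0,0,0,0,0,45]
  ]
}}

```text
clock: 9.13
tool_pos: [604.7, 45.2, 75.1]
eef_rot: [2.723, 1.566, 0.0]
wrist_force: [-0.3, 0.1, -2.4]
grip_width: 54.4
grasp_force: 30.0
```

Emit:
{"method": "step_arm", "body": {
  "commands": [
    [0,0,1,0,0,0,45],
    [0,0,0,0,0,0,45]
  ]
}}

```text
clock: 9.3
tool_pos: [605.4, 45.5, 75.0]
eef_rot: [2.723, 1.566, 0.002]
wrist_force: [-0.8, 0.4, 2.4]
grip_width: 53.9
grasp_force: 30.0
```

Emit:
{"method": "step_arm", "body": {
  "commands": [
    [0,0,1,0,0,0,45],
    [0,0,0,0,0,0,45]
  ]
}}

```text
clock: 9.47
tool_pos: [606.1, 45.8, 75.0]
eef_rot: [2.722, 1.566, 0.004]
wrist_force: [-0.5, -1.1, 7.8]
grip_width: 53.9
grasp_force: 30.0
```

Emit:
{"method": "step_arm", "body": {
  "commands": [
    [0,0,0.8,0,0,0,45],
    [0,0,0,0,0,0,45]
  ]
}}

```text
clock: 9.63
tool_pos: [606.6, 45.9, 75.0]
eef_rot: [2.721, 1.566, 0.006]
wrist_force: [-1.3, 0.2, 9.3]
grip_width: 54.0
grasp_force: 30.0
```

Contact at TCP 75.0, the same 35 mm above the underside as at the grip, so it is on the seat floor. Relax, open moderately, rise.

Emit:
{"method": "step_arm", "body": {
  "commands": [
    [0,0,-2,0,0,0,53],
    [0,0,0,0,0,0,56],
    [0,0,0,0,0,0,60],
    [0,0,0,0,0,0,66],
    [0,0,0,0,0,0,70],
    [0,0,0,0,0,0,70]
  ]
}}

```text
clock: 10.13
tool_pos: [604.4, 45.2, 73.9]
eef_rot: [-2.723, -1.566, 0.001]
wrist_force: [-1.2, 0.7, 0.0]
grip_width: 68.2
grasp_force: 0.0
```

Emit:
{"method": "step_arm", "body": {
  "commands": [
    [0,0,-5,0,0,0,70],
    [0,0,-12,0,0,0,70],
    [0,0,-20,0,0,0,70],
    [0,0,-25,0,0,0,70],
    [0,0,-25,0,0,0,70],
    [0,0,-25,0,0,0,80],
    [0,0,-20,0,0,0,87],
    [0,0,-8,0,0,0,87]
  ]
}}

```text
clock: 10.8
tool_pos: [606.4, 45.8, 219.0]
eef_rot: [2.72, 1.565, 0.009]
wrist_force: [0.4, 0.4, -0.2]
grip_width: 82.3
grasp_force: 0.0
```

Run:
```python
from h import *
plan([559,137,215])
snap('wrist','w4');snap('top','t4');snap('scene','s4')
A=cv2.imread('pics/w4.png');B=cv2.imread('pics/s4.png')[140:260,220:380]
cv2.imwrite('pics/w4L.png',np.hstack([cv2.resize(A,(400,300)),cv2.resize(B,(400,300))]))
```

```text
pos [606.4  45.8 219. ] az_y -30.18 down [ 0.0064  0.     -1.    ] q7 -0.78 t 10.8
tool z turn rad -0.0 shift [ 55.  -86.8   3.7] per row [  6.87 -10.86   0.46]
```

View pics/w4L.png

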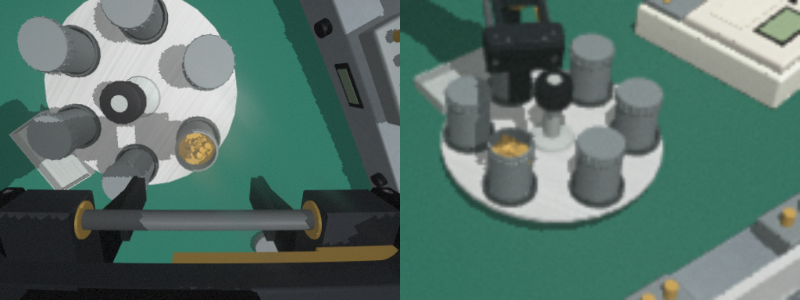

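The right panel shows the open jar seated upright at (510,160) with its screws in, and the closed jars undisturbed. Next: over the knob with yaw about +60°, leaving enough wrist range for the −114° turn.

Emit:
{"method": "step_arm", "body": {
  "commands": [
    [4,-6,0,0,0,0,87],
    [8,-13,0,0,0,0,87],
    [10,-15,0,0,0,0,87],
    [10,-16,0,0,0,0,87],
    [10,-16,0,0,0,0,87],
    [8,-13,0,0,0,0,87],
    [4,-6,0,0,0,-0.05,87],
    [1,-2,0,0,0,-0.1,87]
  ]
}}

```text
clock: 11.62
tool_pos: [554.9, 139.9, 213.5]
eef_rot: [-2.591, -1.774, 0.002]
wrist_force: [0.1, -0.1, -0.8]
grip_width: 87.0
grasp_force: 0.0
```

Emit:
{"method": "step_arm", "body": {
  "commands": [
    [0,0,0,0,0,-0.11,87],
    [0,0,0,0,0,-0.11,87],
    [0,0,0,0,0,-0.11,87],
    [0,0,0,0,0,-0.11,87],
    [0,0,0,0,0,-0.11,87],
    [0,0,0,0,0,-0.11,87],
    [0,0,0,0,0,-0.11,87],
    [0,0,0,0,0,-0.11,87]
  ]
}}

```text
clock: 12.28
tool_pos: [555.8, 137.5, 213.3]
eef_rot: [-1.589, -2.708, 0.002]
wrist_force: [0.4, -0.6, -0.3]
grip_width: 86.7
grasp_force: 0.0
```

Emit:
{"method": "step_arm", "body": {
  "commands": [
    [0,0,0,0,0,-0.11,87],
    [0,0,0,0,0,-0.11,87],
    [0,0,0,0,0,-0.11,87],
    [0,0,0,0,0,-0.11,87],
    [0,0,0,0,0,-0.1,87],
    [0,0,0,0,0,0,87],
    [0,0,0,0,0,0,87],
    [0,0,0,0,0,0,87]
  ]
}}

```text
clock: 12.95
tool_pos: [556.5, 136.9, 213.8]
eef_rot: [-0.822, -3.031, 0.0]
wrist_force: [0.4, -0.3, 0.7]
grip_width: 87.2
grasp_force: 0.0
```

Run:
```python
from h import *
plan([559,136,99])
snap('wrist','w5');cv2.imwrite('pics/w5L.png',cv2.resize(cv2.imread('pics/w5.png'),(800,600)))
c=load('w5');print(proj(c,[[559,136,134]])*1.5625)
# tray from the first top image: bright, low-saturation, in box
t=load('top');im=t['p'].astype(np.uint8);hsv=cv2.cvtColor(im,cv2.COLOR_RGB2HSV)
m=((hsv[...,1]<60)&(hsv[...,2]>100)).astype(np.uint8);m[:238]=0;m[266:]=0;m[:,:190]=0;m[:,243:]=0
q,_=cv2.findContours(m,0,1)[:2];q=max(q,key=cv2.contourArea);b=cv2.boxPoints(cv2.minAreaRect(q));W=np.array([atz(t,*p,18)[:2] for p in b]);print(W.round(1),W.mean(0),np.linalg.norm(W-np.roll(W,1,0),axis=1))
```

```text
pos [556.5 136.9 213.8] az_y 59.65 down [-7.e-04 -1.e-04 -1.e+00] q7 0.59 t 12.95
tool z turn rad -0.0 shift [ -2.6   0.6 114.8] per row [-0.33  0.07 14.35]
[[397.276537  317.5177791]]
[[402.4 203.3]
 [403.6  72.9]
 [332.1  72.3]
 [330.7 202.3]] [367.18158388 137.68332219] [ 71.68446601 130.32962664  71.51356292 129.98948103]
```

View pics/w5L.png

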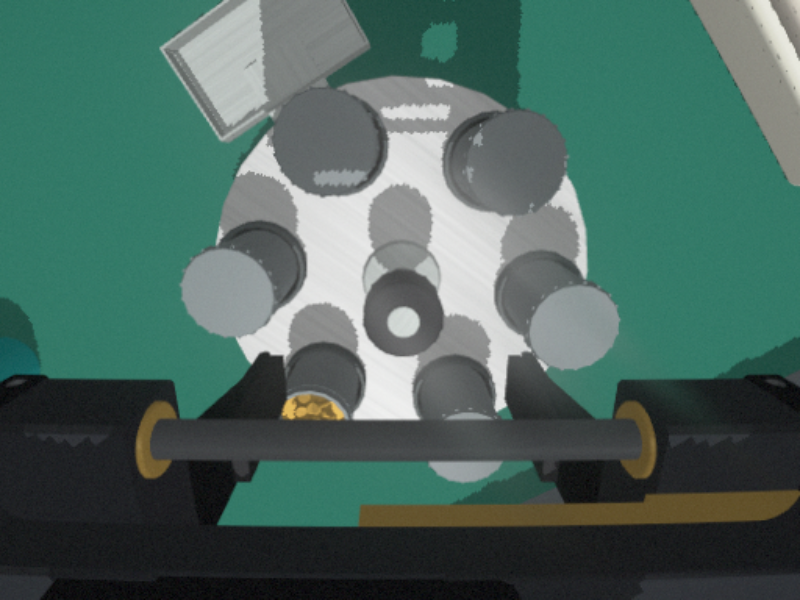

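The wrist view shows the knob top centred at (403.5,321), the tray corners at (162,47), (220,142), (370,45), and the open jar at lower left (315,405).

Run:
```python
from h import *
c=load('w5');k=1/1.5625
print('knob',atz(c,403.5*k,321*k,134),'flange',atz(c,402*k,280*k,44))
for p in((225,195),(586,195),(400,77)):print('disc',p,atz(c,p[0]*k,p[1]*k,40))
A,B,C=[atz(c,u*k,v*k,18)[:2] for u,v in((162,47),(220,142),(370,45))]
print(A,B,C,np.linalg.norm(B-A),np.linalg.norm(C-B))
d=(A-B);print('front az (side)',np.degrees(np.arctan2(d[1],d[0])));d=C-B;print('from long edge',np.degrees(np.arctan2(d[1],d[0]))+90)
print('tray middle',C/2+A/2)
for f in('top','t4','w4'):
    pass
K=atz(c,403.5*k,321*k,134); plan([K[0],K[1],100])
```

```text
knob [562.56028649 137.97453604 134.        ] flange [562.94114902 138.14666128  44.        ]
disc (225, 195) [444.22633293  59.08984688  40.        ]
disc (586, 195) [575.92082575 284.5591926   40.        ]
disc (400, 77) [440.87997954 207.35240589  40.        ]
[333.8333977   73.55226069] [408.14119029  71.11107217] [409.26853758 201.48236755] 74.34788121220984 130.37616949159994
front az (side) 178.1183734929406
from long edge 179.50456400778455
tray middle [371.55096764 137.51731412]
pos [556.6 136.8 213.9] az_y 59.67 down [-5.e-04 -2.e-04 -1.e+00] q7 0.59 t 13.0
tool z turn rad -0.0 shift [ -4.5   4.1 113.9] per row [-0.57  0.51 14.24]
```

Knob at (562,138) and tray middle at (371.5,137.5) are 191 mm apart, so front is azimuth 180° within about 0.5°. Descend on the knob and grip.

Emit:
{"method": "step_arm", "body": {
  "commands": [
    [-2,2,5,0,0,0,87],
    [-2,2,15,0,0,0,87],
    [0,0,20,0,0,0,87],
    [0,0,20,0,0,0,87],
    [0,0,20,0,0,0,87],
    [0,0,20,0,0,0,87],
    [0,0,11,0,0,0,87],
    [0,0,3,0,0,0,87]
  ]
}}

```text
clock: 13.67
tool_pos: [560.6, 137.4, 97.0]
eef_rot: [-0.818, -3.028, 0.003]
wrist_force: [-0.2, 0.2, 1.0]
grip_width: 86.9
grasp_force: 0.0
```

Emit:
{"method": "step_arm", "body": {
  "commands": [
    [0,0,0,0,0,0,87],
    [0,0,0,0,0,0,70],
    [0,0,0,0,0,0,60],
    [0,0,0,0,0,0,50],
    [0,0,0,0,0,0,46],
    [0,0,0,0,0,0,40],
    [0,0,0,0,0,0,38],
    [0,0,0,0,0,0,38]
  ],
  "newtons": 25
}}

```text
clock: 14.33
tool_pos: [562.6, 137.8, 100.4]
eef_rot: [0.82, 3.032, -0.0]
wrist_force: [-0.8, -0.8, -0.0]
grip_width: 48.0
grasp_force: 0.0
```

Run:
```python
from h import *
plan([561,137.5,99]); print(state()['wrist_force'])
```

```text
pos [562.6 137.8 100.4] az_y 59.75 down [ 3.e-04 -2.e-04 -1.e+00] q7 0.51 t 14.3333
tool z turn rad -0.0 shift [ 1.2 -1.1  1.4] per row [ 0.15 -0.14  0.18]
[-0.78668645 -0.7689875  -0.04769099]
```

Emit:
{"method": "step_arm", "body": {
  "commands": [
    [0,0,0,0,0,0,38],
    [0,0,0,0,0,0,38],
    [0,0,0,0,0,0,38]
  ]
}}

```text
clock: 14.58
tool_pos: [562.7, 138.2, 100.4]
eef_rot: [0.819, 3.032, 0.001]
wrist_force: [1.0, 1.5, -0.1]
grip_width: 45.2
grasp_force: 25.0
```

Run:
```python
from h import *
plan([561,137.5,99]); s=state();print(s['wrist_force'],s['torque'])
```

```text
pos [562.7 138.2 100.4] az_y 59.77 down [ 6.e-04  4.e-04 -1.e+00] q7 0.51 t 14.5833
tool z turn rad -0.0 shift [ 1.2 -1.4  1.4] per row [ 0.15 -0.18  0.17]
[ 1.03815253  1.53427135 -0.05229065] [ 0.21131467 -0.3484231   0.03467669]
```

Gripped at 45.2 mm. Turn clockwise with a gentle ramp, stopping a little short to look.

Emit:
{"method": "step_arm", "body": {
  "commands": [
    [0,0,0,0,0,0.02,38],
    [0,0,0,0,0,0.04,38],
    [0,0,0,0,0,0.06,38],
    [0,0,0,0,0,0.08,38],
    [0,0,0,0,0,0.08,38],
    [0,0,0,0,0,0.08,38],
    [0,0,0,0,0,0.08,38],
    [0,0,0,0,0,0.08,38]
  ]
}}

```text
clock: 15.25
tool_pos: [563.0, 138.5, 100.4]
eef_rot: [1.577, 2.716, 0.002]
wrist_force: [2.8, 2.7, -0.9]
grip_width: 45.4
grasp_force: 25.0
```

Emit:
{"method": "step_arm", "body": {
  "commands": [
    [0,0,0,0,0,0.08,38],
    [0,0,0,0,0,0.08,38],
    [0,0,0,0,0,0.08,38],
    [0,0,0,0,0,0.08,38],
    [0,0,0,0,0,0.08,38],
    [0,0,0,0,0,0.08,38],
    [0,0,0,0,0,0.08,38],
    [0,0,0,0,0,0.08,38]
  ]
}}

```text
clock: 15.92
tool_pos: [563.6, 138.6, 100.4]
eef_rot: [2.352, 2.082, 0.004]
wrist_force: [5.0, 1.5, -2.4]
grip_width: 45.5
grasp_force: 25.0
```

Emit:
{"method": "step_arm", "body": {
  "commands": [
    [0,0,0,0,0,0.08,38],
    [0,0,0,0,0,0.08,38],
    [0,0,0,0,0,0.08,38],
    [0,0,0,0,0,0.08,38],
    [0,0,0,0,0,0.08,38],
    [0,0,0,0,0,0.06,38],
    [0,0,0,0,0,0.04,38],
    [0,0,0,0,0,0.02,38]
  ]
}}

```text
clock: 16.58
tool_pos: [564.0, 138.3, 100.4]
eef_rot: [2.807, 1.409, 0.005]
wrist_force: [5.4, 1.0, -2.9]
grip_width: 45.7
grasp_force: 25.0
```

Run:
```python
from h import *
plan([561,137.5,99]); s=state();print(s['wrist_force'],s['torque'],s['grip_width'])
snap('top','t6');snap('scene','s6')
A=cv2.imread('pics/t6.png')[145:265,165:325-60+0];B=cv2.imread('pics/s6.png')[120:240,210:370]
cv2.imwrite('pics/t6L.png',np.hstack([cv2.resize(A,None,fx=4,fy=4,interpolation=2),cv2.resize(B,(400,480))[:,:]]))
```

```text
pos [564.  138.3 100.4] az_y -36.68 down [ 0.0032  0.0013 -1.    ] q7 -1.07 t 16.5833
tool z turn rad -0.0 shift [-2.5 -1.9  1.4] per row [-0.31 -0.24  0.17]
[ 5.42998174  0.98447462 -2.87197035] [ 0.38606329 -0.95448458  0.07759903] 45.73557648440569
```

View pics/t6L.png

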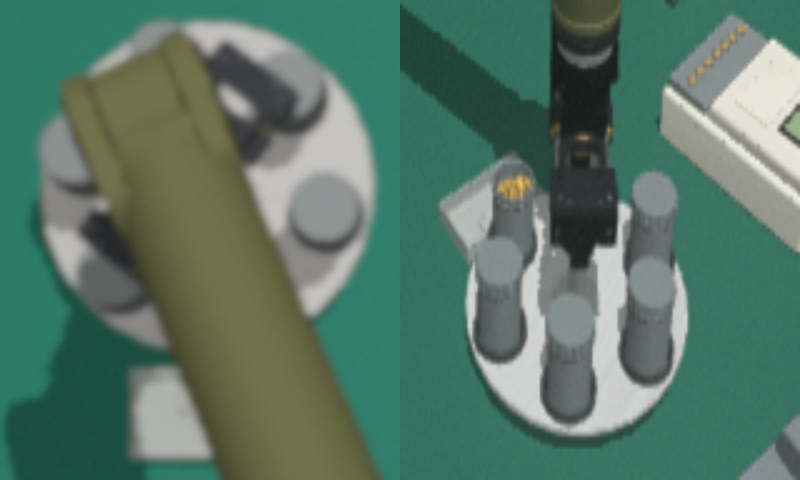

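The top crop shows the arm over the carousel and the turntable rotated. The scene crop (stretched) shows the open jar at (515,185) near the tray. About 16.5° remain, and I'll measure afterwards by jar lids and rim.

Emit:
{"method": "step_arm", "body": {
  "commands": [
    [0,0,0,0,0,0.03,38],
    [0,0,0,0,0,0.05,38],
    [0,0,0,0,0,0.06,38],
    [0,0,0,0,0,0.06,38],
    [0,0,0,0,0,0.05,38],
    [0,0,0,0,0,0.03,38],
    [0,0,0,0,0,0,38],
    [0,0,0,0,0,0,38]
  ]
}}

```text
clock: 17.35
tool_pos: [564.1, 138.2, 100.4]
eef_rot: [2.976, 1.007, 0.006]
wrist_force: [5.2, 2.7, -3.2]
grip_width: 45.6
grasp_force: 25.0
```

Run:
```python
from h import *
plan([561,137.5,99]); s=state();print(s['wrist_force'],s['torque'],s['grip_width'])
snap('top','t7');snap('scene','s7')
A=cv2.imread('pics/t7.png')[145:265,165:265];B=cv2.imread('pics/s7.png')[130:230,220:320]
cv2.imwrite('pics/t7L.png',np.hstack([cv2.resize(A,None,fx=4,fy=4,interpolation=2),cv2.resize(B,None,fx=4,fy=4,interpolation=2)[:400,:].copy() if 0 else cv2.copyMakeBorder(cv2.resize(B,None,fx=4,fy=4,interpolation=2),0,80,0,0,0)]))
c=load('s7');
for a in(175,180,185):
    a=np.radians(a);print(a,proj(c,[[561+105*np.cos(a),137.5+105*np.sin(a),112],[561+105*np.cos(a),137.5+105*np.sin(a),100]])@np.diag([4,4])-[880,520]+[400,0])
c=load('t7')
for a in(0,60,120,240,300): 
    a=np.radians(a);print(a,proj(c,[[561+105*np.cos(a),137.5+105*np.sin(a),117]])*4-[660,580])
```

```text
pos [564.1 138.2 100.4] az_y -52.6 down [ 0.0035  0.0011 -1.    ] q7 -1.34 t 17.35
tool z turn rad -0.0 shift [-2.9 -1.3  1.4] per row [-0.37 -0.16  0.17]
[ 5.16608203  2.71021789 -3.20252182] [ 0.34917288 -1.08710409 -0.03958769] 45.62549013325125
3.0543261909900767 [[573.74171803 113.96515348]
 [573.60238935 125.68039084]]
3.141592653589793 [[564.30815154 117.70922452]
 [564.22880249 129.43354228]]
3.2288591161895095 [[555.39453974 121.9682447 ]
 [555.37216612 133.70288764]]
0.0 [[199.2305958   48.31665816]]
1.0471975511965976 [[ 86.98264764 111.50984036]]
2.0943951023931953 [[ 84.33444531 240.07382817]]
4.1887902047863905 [[308.81610071 241.70453727]]
5.235987755982989 [[309.99079479 112.65922189]]
```

View pics/t7L.png

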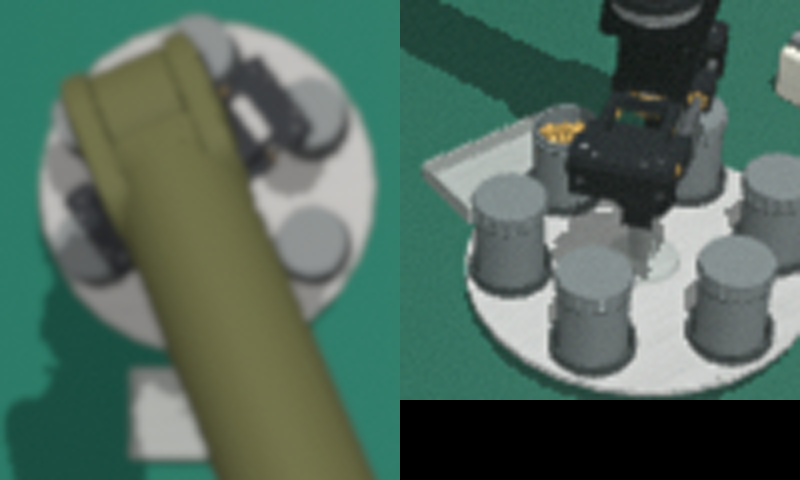

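The lids lie at (310,240) and (309,112) in the top panel against predictions of (309,242) and (310,113), so it is nearly aligned. I'll fit the angle from the lids in both views.

Run:
```python
from h import *
from scipy.optimize import least_squares
c=load('s7');P=np.array([atz(c,220+(u-400)/4,130+v/4,117)[:2] for u,v in((510,197),(594,271),(737,261))])
print(P.round(1))
th=np.radians([240,300,0])
f=lambda v:(np.c_[v[0]+105*np.cos(th+v[2]),v[1]+105*np.sin(th+v[2])]-P).ravel()
r=least_squares(f,[561,137,0]);print('scene: centre',r.x[:2],'angle err deg',np.degrees(r.x[2]),r.fun.round(1))
t=load('t7');print('top lid',[ (lambda q:(q.round(1),np.degrees(np.arctan2(q[1]-137.3,q[0]-560))))(atz(t,165+u/4,145+v/4,117)[:2]) for u,v in((310,240),)])
# tray corners in the same views for the front direction
print('tray scene',atz(c,220+(423-400)/4,130+163/4,18)); 
T=[atz(c,220+(u-400)/4,130+v/4,18)[:2] for u,v in((423,163),(472,214))]; print(T)
```

```text
[[517.4  42.6]
 [620.3  45.7]
 [671.7 136.4]]
scene: centre [566.85920447 134.77669729] angle err deg 1.2129069211435521 [-1.1  0.1  0.9 -0.7  0.2  0.6]
top lid [(array([509.9,  45.6]), np.float64(-118.66364029138131))]
tray scene [337.57250934  70.20328616  18.        ]
[array([337.57250934,  70.20328616]), array([419.77858404,  67.91745246])]
```

Both views put the seat at about +1.2° to +1.3° from front. Turn 0.022 rad more and check the open jar's rim itself.

Emit:
{"method": "step_arm", "body": {
  "commands": [
    [0,0,0,0,0,0.011,38],
    [0,0,0,0,0,0.011,38],
    [0,0,0,0,0,0,38],
    [0,0,0,0,0,0,38],
    [0,0,0,0,0,0,38],
    [0,0,0,0,0,0,38]
  ]
}}

```text
clock: 17.95
tool_pos: [564.1, 138.2, 100.4]
eef_rot: [-2.987, -0.974, -0.006]
wrist_force: [4.9, 0.7, -3.6]
grip_width: 45.6
grasp_force: 25.0
```

Run:
```python
from h import *
plan([561,137.5,99]); s=state();print(s['wrist_force'],s['grip_width'],s['grasp_force'],s['qd'].round(3))
snap('scene','s8');B=cv2.imread('pics/s8.png')[145:220,225:325]
cv2.imwrite('pics/s8L.png',cv2.resize(B,(800,600),interpolation=2))
c=load('s8');a=np.linspace(0,6.3,181)
for g in(178,180,182):
    x,y=562.5+105*np.cos(np.radians(g)),137+105*np.sin(np.radians(g))
    q=(proj(c,np.c_[x+27*np.cos(a),y+27*np.sin(a),0*a+112])-[225,145])*8;print(g,q.min(0),q.max(0))
```

```text
pos [564.1 138.2 100.4] az_y -53.87 down [ 0.0035  0.0012 -1.    ] q7 -1.36 t 17.95
tool z turn rad -0.0 shift [-3.  -1.3  1.4] per row [-0.37 -0.16  0.17]
[ 4.87889268  0.74558121 -3.577766  ] 45.58455625638839 25.001929798163474 [ 0.001 -0.    -0.    -0.002 -0.002 -0.001  0.001]
178 [230.59886825  74.53621214] [363.86358885 155.89235532]
180 [223.08741452  77.56757265] [356.50528027 159.1188882 ]
182 [215.73825269  80.75885034] [349.31795815 162.51607551]
```

View pics/s8L.png

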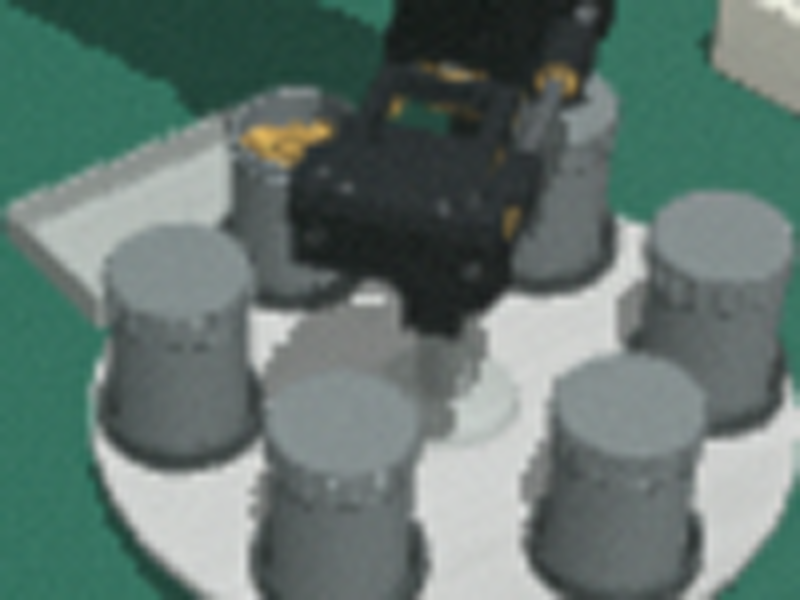

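The jar stands upright in its seat with its rim at columns 226–~355, in line with the tray. One last check relative to the lid-fitted centre in this same view.

Run:
```python
from h import *
from scipy.optimize import least_squares
c=load('s8');a=np.linspace(0,6.3,181)
P=np.array([atz(c,225+u/8,145+v/8,117)[:2] for u,v in((179,273),(342,424),(629,405),(722,238))])
th=np.radians([240,300,0,60])
r=least_squares(lambda v:(np.c_[v[0]+105*np.cos(th+v[2]),v[1]+105*np.sin(th+v[2])]-P).ravel(),[561,137,0]);print(r.x[:2],np.degrees(r.x[2]),r.fun.round(1))
for g in(178,180,182):
    x,y=r.x[:2]+105*np.array([np.cos(np.radians(g)),np.sin(np.radians(g))])
    q=(proj(c,np.c_[x+27*np.cos(a),y+27*np.sin(a),0*a+112])-[225,145])*8;print(g,q.min(0))
```

```text
[567.73122899 133.60834724] 0.19466292830634865 [-1.2 -0.1  0.6 -0.5  0.9  0.1 -0.3  0.5]
178 [231.12410689  83.66130286]
180 [223.58579347  86.7142602 ]
182 [216.21033223  89.92832155]
```

Seat at 180.2° and jar within 1° of front; grip of 25 N holds on the knob. Handing in.

```bash
python3 -c "
from bench import *
print(sign_off())"
```

```text
the job is handed in; nothing more can be done
None
```

The job is handed in: the open jar stands upright in the carousel seat, unspilled and within about 1° of the pick tray, with the gripper still closed on the knob at 25 N, about 18 s of the 72 s used.

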